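# Set a sine table to 21 degrees on a gauge stack

## Task

Set the sine table, which carries a tilt sensor for calibration, to 21 degrees: swing its plate up, stand the 45 mm gauge stack (the middle one of the three in height) upright on the base where the plate's free roller will come down on it, and swing the plate down again. The hinge is stiff and holds the plate wherever it is left, so press the plate down until you feel the roller bear firmly on the stack (a steady push of about 10 to 15 N is plenty, do not force it), then let go. Leave the other two stacks and everything else on the bench where they are.

Things in the scene. Friction and masses are not known exactly. Their poses are not given: they have to be found in the camera images.
- sine_base: Sine table, fixed: ground-steel slab 165 x 100 x 20 mm. Origin on the bench right under the hinge axis, mid-width; x level from the hinge towards the plate's free end, y along the hinge axis, z up. The slab spans x = -25 to 140 mm, its top is z = 20 mm. Hinge axis at z = 30 mm; two hinge cheeks there (y = 42 to 50 mm either side) rise to z = 46 mm.
- plate (a joint): Angle of the hinged plate, rad: 0 = flat (roller on the base), grows as the free end goes up, stop at 1.5 (near upright). Stiff friction hinge: it stays where left at any angle. At the handle bar it takes 5 to 8 N to raise and 3 to 5 N to lower it before the roller touches anything. On the 45 mm stack it reads 0.368 (sine = stack height / 125 mm).
- handle (a point): Middle of the handle bar at the plate's free end: round steel bar, diameter 10 mm, 80 mm long, parallel to the hinge axis, on two 8 mm rods 36 mm either side of its middle, with a 35 mm open gap to the plate's end edge. At angle 0 it lies 175 mm from the hinge axis along the base's x and 20 mm above the axis; it turns about the axis with the plate.
- roller (a point): Centre of the plate's free roller: steel, diameter 20 mm, 76 mm long, under the free end, 125 mm from the hinge axis. The aluminium plate is 80 mm wide; at angle 0 it reaches 135 mm from the axis, underside 8 mm and top 22 mm above the axis; a grey tilt sensor 45 x 50 x 18 mm is screwed on its top 45 mm from the axis.
- landing (a point): Point on the base's top, mid-width, straight below where the roller's centre is at 0.368 rad (x = 117 mm of the base): where the 45 mm stack is to stand, centred to about 10 mm along x and 30 mm along y; any yaw.
- stack45_mid (a point): Centre (half-way up, 22.5 mm above its foot) of the 45 mm gauge stack: wrung steel gauge blocks forming one solid square column 24 x 24 x 45 mm, about 0.2 kg, with two thin dark seams; stands upright on the bench, z up, x and y square to its faces. The one to use.
- stack32_mid (a point): Centre (16 mm above its foot) of the 32 mm gauge stack, like the other but lower: 24 x 24 x 32 mm, one seam. Leave it alone.
- stack58_mid (a point): Centre (29 mm above its foot) of the 58 mm gauge stack: 24 x 24 x 58 mm, two seams. Leave it alone.
- thumbnut: Bystander: brass thumb nut, diameter 20 mm, 14 mm high, standing between the stacks. Origin at its foot.
- driver: Bystander: screwdriver 170 mm long lying on the bench along its x axis, black handle.
- meter: Bystander: yellow and grey hand multimeter lying flat, 170 x 85 x 36 mm. Origin under its centre.
- servo: Bystander: small dark servo motor with a shaft, about 115 x 62 x 75 mm. Origin at its foot.
- relay: Bystander: grey relay module standing on edge, 90 x 26 x 62 mm. Origin at its foot.
- pliers: Bystander: pliers with yellow grips, 180 mm long, lying along x.
Not all that is in view belongs to the job. Of the things shaped like the sine_base, the steel one is meant.

How it is judged:
By the outcome, as a careful person would: the job done as asked, in the order asked, and still so for the second after the job is handed in, with the robot touching nothing.
It also fails if it takes over 67 s, if anything falls off the work surface, if the arm or the gripper's body presses on something with over 40 N, if the wrist force passes 120 N, or if a joint passes its speed limit or range.

## Robot

A 6-joint arm with a two-finger parallel gripper is mounted at the origin on the work surface. World frame = base frame: x ahead of the robot, y to its left, z up, the work surface at z = 0. Lengths are in m, angles in rad, forces in N, time in s.
With the tool pointing down it reaches from about 0.4 to 0.825 m from the base axis. Payload 7 kg.
Tool frame: the origin (TCP) lies where the fingers leave the gripper's body, on its centre line; the fingertips stand 66 mm ahead of it and the grasp point (between the pads) lies 47 mm ahead of it; z points along the fingers, y is the line along which they close (so a half turn about z gives the same grasp; the last joint's range is limited). The gripper opens to 88 mm and grips with 3 to 60 N. Pads are 19 mm wide; open, the fingers measure 130 mm over their backs; the gripper's body (78 mm by 193 mm) begins 47 mm behind the grasp point.
Start: joints at [-0.934, 0.359, 0.012, 0, -1.224, -0.288], TCP at [0.231, -0.634, 0.292] pointing down, gripper open.
Joint ranges: [-3.07, 3.07], [-1.43, 2.12], [-1.02, 1.25], [-3.03, 1.67], [-3.05, -0], [-3.03, 3.03]. Speed limits (rad/s): [2.39, 2.39, 3.01, 3.14, 3.14, 3.14].

## Interface

Orientations are given as a unit quaternion [x, y, z, w].
In Python, from bench import sensors, grab_frame, job_done gives the robot as it stands. The module is installed in compiled form; this text tells all that it offers.
- The arm moves only by the shell command python3 -m jog 'ROWS'. ROWS is JSON, one flat list of numbers, 7 for each row, row after row: the shift along the tool's x, y, z in cm, then the turn, a rotation vector about the tool's x, y, z in rad, then the opening, from 0 (shut) to 1 (fully open). A call has 1 to 20 rows; each row is the pose to reach, as a shift and turn from the pose commanded when the call began, along the tool's axes at that moment; what a row does not reach only later rows make up. A row lasts 1/12 s, in which the tool goes at most 41.7 mm and 7.16 degrees, less where a joint would pass 70% of its speed; a pose out of reach is approached as far as the arm can. A call with a gripper value outside its range is refused whole. The fingers move at their own pace and stop on an object; the grip force is fixed at half the most. Time passes only in rows, so rows that repeat a pose let the fingers close. It gives the time, the measured TCP pose, the force, the opening and the grip force at its end, in the units of the state.
- sensors.observe(): the state, without advancing time (a new reading comes with each control period).
- grab_frame(name): name is "scene" or "side" or "wrist"; returns a dict with "img" (480x640x3 uint8, red, green, blue), "z_map" (480x640 float32, m along the optical axis (not along the pixel's ray), 0 where there is no reading), "camera_matrix" (3x3 intrinsics, pixels), "eye" and "rotation" of the camera in the world. Camera axes: x right, y down, z forward; pixel columns grow to the right and rows downward; lengths in m; the calibration is good to about 2 mm. A picture is of the moment at which its call begins.
- job_done(): hands the job in; it is judged then, once.
The state is a dict: "time_s": time; "joint_positions": joint angles; "joint_vel": joint speeds; "tau": joint torques, N m; "tool_pos": TCP position; "orientation": TCP orientation; "wrist_force": force on the tool from outside, world axes, zero at the start; "torque": the same for the moment, N m; "finger_gap": finger opening in m; "gripper_force": force on a finger pad.
Only numpy, scipy, OpenCV 4.12 (cv2) and the standard library are available. Lean on these libraries where they do the work, as an engineer would, in place of code of your own. Each camera call takes 0.05 s, during which the arm holds its last target. There are 200 camera calls.

## Working session

There is one attempt and no reset: what is moved stays moved. The work goes in short steps, Python scripts to look and compute and a shell command to move; the robot and the scene stay as the last step left them, time stands still between calls to the robot, and variables do not carry over. Pictures are saved under pics/ and viewed, at most 11 in all, crops included, and the job is handed in when it is done.

```bash
mkdir -p pics; cat > h.py <<'E'
import numpy as np, cv2, pickle, sys
from bench import sensors, grab_frame
from scipy.spatial.transform import Rotation as R
def snap(n,tag):
    f=grab_frame(n); cv2.imwrite(f'pics/{tag}.png',f['img'][:,:,::-1]); pickle.dump(f,open(f'{tag}.pkl','wb')); return f
def load(tag): return pickle.load(open(f'{tag}.pkl','rb'))
def Rm(f):
    r=np.array(f['rotation'],float)
    return r if r.shape==(3,3) else R.from_quat(r).as_matrix()
def ray(f,u,v):
    return Rm(f)@np.linalg.inv(f['camera_matrix'])@np.array([u,v,1.])
def onz(f,u,v,z):
    d=ray(f,u,v); e=np.array(f['eye']); return e+d*(z-e[2])/d[2]
def dep(f,u,v):
    z=f['z_map'][int(round(v)),int(round(u))]; return np.array(f['eye'])+ray(f,u,v)*z
def proj(f,p):
    q=f['camera_matrix']@(Rm(f).T@(np.array(p)-f['eye'])); return q[:2]/q[2]
def cloud(f):
    v,u=np.mgrid[:480,:640]; d=np.stack([u,v,np.ones_like(u)],-1)@np.linalg.inv(f['camera_matrix']).T@Rm(f).T
    return np.array(f['eye'])+d*f['z_map'][...,None]
def totool(p):
    s=sensors.observe(); return R.from_quat(s['orientation']).inv().apply(np.array(p)-s['tool_pos'])*100
E
python3 - <<'E'
from h import *
for n in('scene','side','wrist'):
    f=snap(n,n+'0'); print(n,f['eye'],np.array(f['rotation']).round(3).tolist(),f['camera_matrix'][0])
s=sensors.observe(); print(s)
E
```

```text
scene [1.12024594 0.16343145 1.06939111] [0.616, 0.729, -0.232, -0.189] [514.94595688   0.         321.36448158]
side [-0.46840991 -1.15585973  0.90904431] [0.813, -0.288, 0.159, -0.48] [581.51975862   0.         319.86819658]
wrist [ 0.15304343 -0.66241038  0.38215763] [0.567, 0.809, 0.126, 0.087] [342.14322396   0.         318.52757591]
{'time_s': 0.15, 'joint_positions': array([-9.33898644e-01,  3.59233358e-01,  1.13144720e-02, -2.47316504e-04,
       -1.22414835e+00, -2.88112026e-01]), 'joint_vel': array([ 0.00018954, -0.00142668,  0.00289154,  0.00333572, -0.00010049,
        0.00182395]), 'tau': array([-1.31847850e-03, -5.83278573e+01,  2.93289274e+01,  7.00097725e+00,
        8.83552129e-03, -1.40482907e-04]), 'tool_pos': array([ 0.23057976, -0.63409785,  0.29145174]), 'orientation': array([-1.73468723e-01,  9.84839167e-01,  6.20575404e-04, -1.79475442e-04]), 'wrist_force': array([-0.11386622, -0.28567407,  0.09485406]), 'torque': array([ 0.01733483,  0.04412099, -0.03628169]), 'gripper_force': 0.0, 'finger_gap': 0.0876735482652472}
```

View pics/scene0.png

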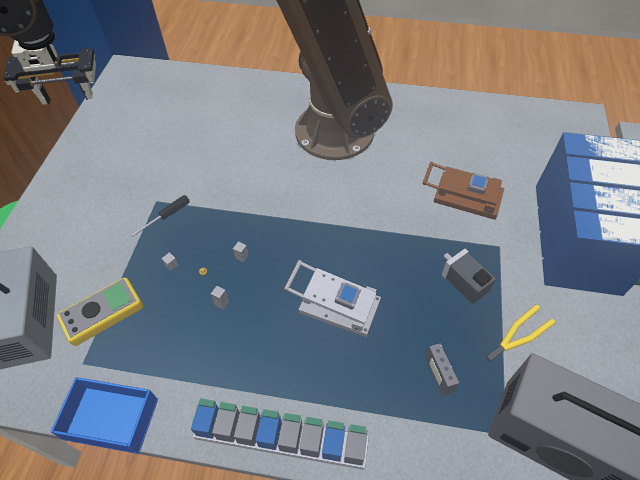

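View pics/side0.png

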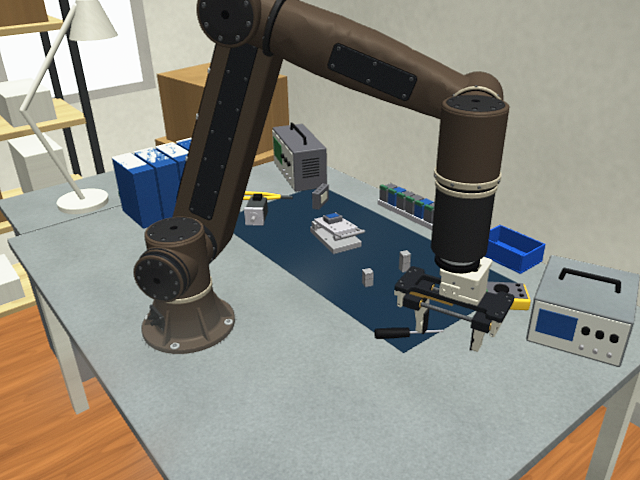

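The scene view shows the steel sine table at (335,297) with its handle at (297,277), and a brown look-alike at (465,190). The three stacks are at (170,261), (240,251) and (219,297), with the nut at (203,271). In the side view the table is at (336,232), and two stacks are visible at (367,277) and (404,260). Next I'll measure them from the depth map.

```bash
python3 - <<'E'
from h import *
f=load('scene0'); C=cloud(f); g=load('side0'); 
im=f['img'].astype(int); sat=im.max(2)-im.min(2)
def blobs(f,zmin,zmax):
    C=cloud(f); m=((C[...,2]>zmin)&(C[...,2]<zmax)&(f['z_map']>0)&(C[...,0]>.3)&(C[...,0]<.95)&(abs(C[...,1])<.6)).astype(np.uint8)
    n,l,st,ce=cv2.connectedComponentsWithStats(m)
    for i in range(1,n):
        if st[i,4]>25:
            P=C[l==i]; top=np.percentile(P[:,2],95); t=P[P[:,2]>top-.006]
            print(ce[i].round(),st[i,4],'top %.4f'%top,'topmean',t.mean(0).round(4),'ext',np.ptp(t,axis=0).round(3))
print('bench z',np.median(C[240:260,280:300,2]))
print('scene');blobs(f,.012,.15)
print('side');blobs(g,.012,.15)
# close crop scene
c=np.hstack([cv2.resize(f['img'][230:330,130:280],None,fx=3.6,fy=3.6,interpolation=2)[:360], ])
d=cv2.resize(f['img'][245:345,270:395],None,fx=4,fy=3.6,interpolation=2)
cv2.imwrite('pics/c1.png',cv2.resize(np.hstack([c,d]),(800,276))[:,:,::-1])
E
```

```text
bench z -0.0005775924623498963
scene
[171. 208.] 317 top 0.0266 topmean [ 0.3654 -0.3685  0.0238] ext [0.075 0.055 0.008]
[557. 249.] 1720 top 0.1439 topmean [0.3908 0.5743 0.1441] ext [0.138 0.032 0.012]
[240. 250.] 181 top 0.0464 topmean [ 0.4773 -0.1575  0.0436] ext [0.032 0.029 0.008]
[ 26. 310.] 5273 top 0.1315 topmean [ 0.7266 -0.5578  0.1296] ext [0.217 0.099 0.024]
[468. 274.] 1558 top 0.0734 topmean [0.4841 0.4081 0.0731] ext [0.04  0.038 0.011]
[169. 260.] 142 top 0.0335 topmean [ 0.5284 -0.3219  0.031 ] ext [0.032 0.031 0.01 ]
[337. 300.] 3511 top 0.0765 topmean [0.5705 0.0772 0.0751] ext [0.092 0.165 0.012]
[ 99. 310.] 2869 top 0.0418 topmean [ 0.6831 -0.4323  0.0385] ext [0.161 0.156 0.011]
[219. 296.] 243 top 0.0592 topmean [ 0.6105 -0.1694  0.0567] ext [0.029 0.029 0.008]
[532. 310.] 38 top 0.0147 topmean [0.5176 0.5333 0.0132] ext [0.038 0.031 0.004]
[519. 321.] 32 top 0.0153 topmean [0.5513 0.5037 0.0136] ext [0.03  0.02  0.004]
[511. 331.] 33 top 0.0150 topmean [0.5777 0.4853 0.0134] ext [0.027 0.019 0.004]
[524. 339.] 53 top 0.0152 topmean [0.5925 0.5125 0.0135] ex
[... 668 characters left out ...]
t [0.034 0.061 0.006]
[336. 231.] 1274 top 0.0775 topmean [0.5584 0.06   0.076 ] ext [0.094 0.167 0.012]
[513. 249.] 1289 top 0.0601 topmean [ 0.8935 -0.3389  0.0584] ext [0.114 0.166 0.01 ]
[404. 259.] 184 top 0.0598 topmean [ 0.6036 -0.1714  0.0582] ext [0.031 0.031 0.007]
[553. 282.] 1353 top 0.1325 topmean [ 0.727  -0.5674  0.1301] ext [0.238 0.097 0.023]
[367. 275.] 150 top 0.0467 topmean [ 0.4713 -0.1592  0.0451] ext [0.03  0.031 0.009]
[511. 292.] 646 top 0.0429 topmean [ 0.7001 -0.4529  0.0398] ext [0.099 0.118 0.011]
[392. 332.] 317 top 0.0267 topmean [ 0.3555 -0.3706  0.024 ] ext [0.073 0.061 0.008]
[433. 331.] 33 top 0.0178 topmean [ 0.4413 -0.43    0.0149] ext [0.036 0.026 0.007]
```

View pics/c1.png

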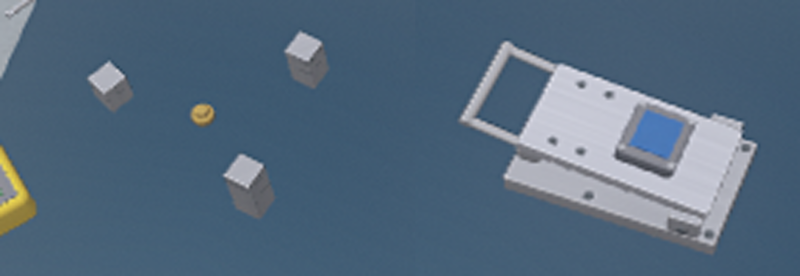

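The middle-height stack (top measured at 46 mm) is the one at (240,250), at world (0.474,-0.158). The others measure 33 mm at (170,261) and 59 mm at (219,297). The steel table is at (335,297); the brown one is the decoy. The crop confirms both choices. Next I'll measure the table's frame.

```bash
cat > tab.py <<'E'
from h import *
def steel(f,zlo,zhi,box):
    C=cloud(f); im=f['img'].astype(int); s=im.max(2)-im.min(2)
    m=(f['z_map']>0)&(C[...,2]>zlo)&(C[...,2]<zhi)&(C[...,0]>box[0])&(C[...,0]<box[1])&(C[...,1]>box[2])&(C[...,1]<box[3])
    return C[m],m
E
python3 - <<'E'
from tab import *
B=(.42,.72,-.1,.25)
for t in('scene0','side0'):
    f=load(t)
    P,_=steel(f,.013,.026,B); r=cv2.minAreaRect((P[:,:2]*1000).astype(np.float32)); print(t,'slab',len(P),P[:,2].mean(),r)
    P,m=steel(f,.03,.12,B); r=cv2.minAreaRect((P[:,:2]*1000).astype(np.float32)); print(t,'upper',len(P),r,cv2.boxPoints(r).round().tolist())
    d=np.array([np.cos(1.9),np.sin(1.9)])
    # plane of plate
    A=np.c_[P[:,:2],np.ones(len(P))]; w=np.ones(len(P),bool)
    for k in range(8):
        c=np.linalg.lstsq(A[w],P[w,2],rcond=None)[0]; e=P[:,2]-A@c; w=abs(e-np.median(e[w]))<max(.003,.012-.002*k)
    print('plane',c,'tilt',np.arctan(np.hypot(*c[:2])),'dir',np.degrees(np.arctan2(c[1],c[0])),w.sum())
f=load('scene0')
for p in[(301,263),(286,289),(297,277)]: print(p,[dep(f,p[0]+a,p[1]+b).round(3).tolist() for a,b in((0,0),(1,0),(-1,0),(0,1))])
E
```

```text
scene0 slab 841 0.01855424119880144 ((574.3856811523438, 100.73250579833984), (165.56349182128906, 101.38442993164062), 77.7168960571289)
scene0 upper 2644 ((568.0543823242188, 77.77076721191406), (191.8815460205078, 103.7928237915039), 77.81211853027344) [[497.0, -5.0], [599.0, -27.0], [639.0, 161.0], [538.0, 183.0]]
plane [-0.02788076 -0.13330561  0.0881864 ] tilt 0.1353572693450937 dir -101.81308095554539 1674
side0 slab 463 0.019488019476731656 ((566.3728637695312, 96.68717956542969), (167.56280517578125, 104.72242736816406), 78.07935333251953)
side0 upper 783 ((562.1444702148438, 78.34078216552734), (200.3832244873047, 92.32154846191406), 81.963623046875) [[502.0, -14.0], [594.0, -27.0], [622.0, 171.0], [530.0, 184.0]]
plane [-0.02064324 -0.12985894  0.08531549] tilt 0.13073946726562077 dir -99.03253691569584 372
(301, 263) [[0.517, 0.002, 0.074], [0.517, 0.005, 0.075], [0.517, 0.0, 0.074], [0.518, 0.003, 0.073]]
(286, 289) [[0.588, -0.018, 0.073], [0.588, -0.015, 0.075], [1.12, 0.163, 1.069], [0.588, -0.018, 0.07]]
(297, 277) [[0.513, -0.011, 0.002], [0.513, -0.009, 0.002], [0.512, -0.014, -0.001], [0.514, -0.011, -0.001]]
```

```bash
python3 -m jog '[-25,24,0,0,0,0.28,1,-51,47.7,2,0,0,0.558,0.27,-51,47.7,2,0,0,0.558,0.27,-51,47.7,2,0,0,0.558,0.27,-51,47.7,2,0,0,0.558,0.27,-51,47.7,2,0,0,0.558,0.27,-51,47.7,2,0,0,0.558,0.27,-51,47.7,2,0,0,0.558,0.27,-51,47.7,2,0,0,0.558,0.27,-51,47.7,2,0,0,0.558,0.27,-51,47.7,2,0,0,0.558,0.27,-51,47.7,2,0,0,0.558,0.27,-51,47.7,2,0,0,0.558,0.27,-51,47.7,2,0,0,0.558,0.27,-51,47.7,2,0,0,0.558,0.27,-51,47.7,2,0,0,0.558,0.27,-51,47.7,2,0,0,0.558,0.27,-51,47.7,2,0,0,0.558,0.27,-51,47.7,2,0,0,0.558,0.27,-51,47.7,2,0,0,0.558,0.27]'
python3 -m jog '[0,0,0,0,0,0,0.27,0,0,0,0,0,0,0.27]'
python3 - <<'E'
from h import *
s=sensors.observe(); print(s['time_s'],s['tool_pos'],R.from_quat(s['orientation']).as_matrix().round(3).tolist())
f=snap('wrist','w1'); print(f['eye'])
E
```

```text
time_s: 1.82
tool_pos: [0.5466, -0.0116, 0.2717]
orientation: [0.104, 0.995, -0.0, -0.001]
wrist_force: [0.2, -0.9, 0.2]
finger_gap: 0.0237
gripper_force: 0.0
time_s: 1.98
tool_pos: [0.5465, -0.0128, 0.2723]
orientation: [0.105, 0.994, 0.0, 0.0]
wrist_force: [1.0, -0.2, 0.7]
finger_gap: 0.0234
gripper_force: 0.0
1.9833 [ 0.54647308 -0.01280231  0.27233938] [[-0.978, 0.209, 0.0], [0.209, 0.978, 0.0], [-0.0, 0.0, -1.0]]
[0.46575253 0.00413083 0.36314075]
```

View pics/w1.png

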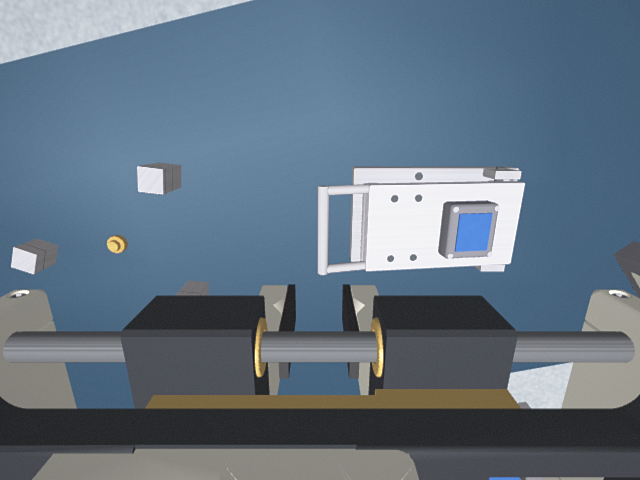

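The wrist view shows the bar at columns 318–328, rows 186–273, with the plate to the right and the finger pads at columns 290 and 350. Next I'll compute the bar's position.

```bash
python3 - <<'E'
from tab import *
f=load('w1'); C=cloud(f); g=load('scene0')
m=np.zeros((480,640),bool); m[186:274,314:333]=1; m&=(C[...,2]>.06)&(C[...,2]<.09)
for r in (192,210,230,250,268):
    u=np.where(m[r])[0]; c=u.mean(); print(r,c,len(u),C[r,u,2].max().round(4),onz(f,c,r,.074).round(4))
v,u=np.where(m); print('rows',v.min(),v.max(),'ends',onz(f,323,v.min(),.074),onz(f,323,v.max()+1,.074))
mid=(v.min()+v.max())/2; p=onz(f,323.2,mid,.074); print('mid',p,'tool cm',totool(p))
# two-view height of bar end corners: rays from scene and wrist
def tri(a,ua,b,ub):
    d1,d2=ray(a,*ua),ray(b,*ub); e1,e2=np.array(a['eye']),np.array(b['eye'])
    t=np.linalg.lstsq(np.c_[d1,-d2],e2-e1,rcond=None)[0]; return (e1+t[0]*d1),(e2+t[1]*d2)
# scene bar centreline: highest-z pixels near bar
Cg=cloud(g); mg=(Cg[...,2]>.06)&(Cg[...,2]<.085); mg[:, :282]=0; mg[:,306:]=0; mg[:258]=0; mg[295:]=0
vv,uu=np.where(mg); P=Cg[mg]; dx=np.array([np.cos(np.radians(-102)),np.sin(np.radians(-102))])
s=P[:,:2]@dx; k=s>s.max()-.012; print('scene bar px', uu[k].mean(),vv[k].mean(),P[k].mean(0)); print('tri',tri(f,(323.2,mid),g,(uu[k].mean(),vv[k].mean())))
P,_=steel(f,.013,.026,(.42,.72,-.1,.25)); r=cv2.minAreaRect((P[:,:2]*1000).astype(np.float32)); print('slab',P[:,2].mean(),r)
P,_=steel(f,.03,.12,(.42,.72,-.1,.25)); r=cv2.minAreaRect((P[:,:2]*1000).astype(np.float32)); print('upper',r)
E
```

```text
192 325.0 15 0.0775 [ 5.133e-01 -3.000e-04  7.400e-02]
210 323.0 11 0.0766 [ 0.5281 -0.0051  0.074 ]
230 323.5 10 0.0783 [ 0.5457 -0.0083  0.074 ]
250 323.0 11 0.0771 [ 0.5638 -0.0126  0.074 ]
268 325.0 15 0.0766 [ 0.5811 -0.0143  0.074 ]
rows 186 273 ends [ 0.50796744 -0.00089683  0.074     ] [ 0.58648588 -0.01732206  0.074     ]
mid [ 0.54523708 -0.00851413  0.074     ] tool cm [ 0.2213431   0.38703713 19.84086848]
scene bar px 292.7132867132867 275.2167832167832 [ 0.55197658 -0.00957739  0.07551725]
tri (array([ 0.54714967, -0.0088184 ,  0.0670426 ]), array([ 0.54749704, -0.01107324,  0.0672367 ]))
slab 0.018166033865199053 ((569.8757934570312, 100.63199615478516), (163.38287353515625, 99.1554946899414), 77.90937042236328)
upper ((565.1159057617188, 79.74586486816406), (190.05038452148438, 102.17591094970703), 77.9313735961914)
```

```bash
python3 -m jog '[0,0.35,4,0,0,0,0.27,0,0.35,8,0,0,0,0.27,0,0.35,11,0,0,0,0.27,0,0.35,13,0,0,0,0.27,0,0.35,14.5,0,0,0,0.27,0,0.35,15.2,0,0,0,0.27,0,0.35,15.2,0,0,0,0.27,0,0.35,15.2,0,0,0,0.27]'
python3 - <<'E'
from h import *
f=snap('wrist','w2'); 
E
```

```text
time_s: 2.7
tool_pos: [0.5479, -0.0088, 0.1207]
orientation: [0.105, 0.995, -0.0, 0.0]
wrist_force: [0.6, 0.5, 0.0]
finger_gap: 0.0237
gripper_force: 0.0
```

View pics/w2.png

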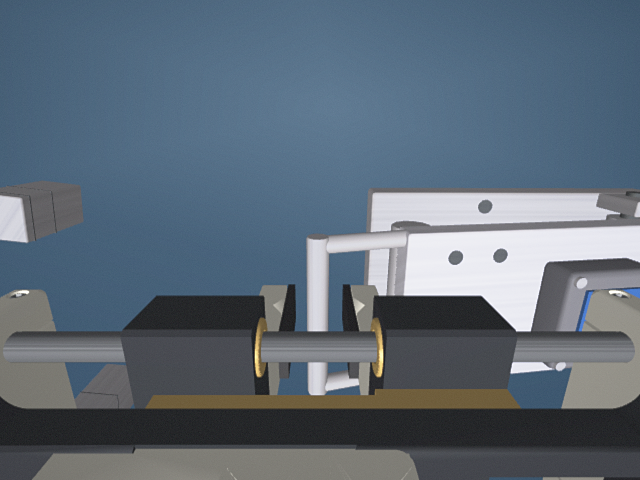

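The bar, at columns 308–328, sits centred between the pads at 290 and 350. Closing now.

```bash
python3 -m jog '[0,0,0,0,0,0,0,0,0,0,0,0,0,0,0,0,0,0,0,0,0,0,0,0,0,0,0,0,0,0,0,0,0,0,0]'
python3 - <<'E'
from h import *
s=sensors.observe(); p=s['tool_pos']+np.array([0,0,-.047])
dx=np.array([np.cos(np.radians(-102)),np.sin(np.radians(-102))])
# bar radius .17614 offset angle atan(20/175); z-based angle
rho=np.hypot(.175,.02); a0=np.arctan2(.02,.175)
th0=np.arcsin((.0735-.03)/rho)-a0; print(p,th0, 'origin',p[:2]-dx*rho*np.cos(th0+a0))
for th in np.r_[np.linspace(th0,1.36,19)[1:]]:
    dxr=rho*(np.cos(th+a0)-np.cos(th0+a0)); dz=rho*(np.sin(th+a0)-np.sin(th0+a0)); print('%.3f y %.2f z %.2f'%(th,-dxr*100,-dz*100))
E
```

```text
time_s: 3.17
tool_pos: [0.5479, -0.0092, 0.1212]
orientation: [0.104, 0.995, -0.0, 0.0]
wrist_force: [0.5, -5.8, 4.7]
finger_gap: 0.0092
gripper_force: 30.0
[ 0.54790155 -0.00917426  0.07418024] 0.1357537743286988 origin [0.58338858 0.15777909]
0.204 y 0.34 z -1.15
0.272 y 0.75 z -2.27
0.340 y 1.24 z -3.37
0.408 y 1.80 z -4.43
0.476 y 2.43 z -5.44
0.544 y 3.13 z -6.42
0.612 y 3.89 z -7.34
0.680 y 4.72 z -8.21
0.748 y 5.60 z -9.02
0.816 y 6.53 z -9.77
0.884 y 7.52 z -10.45
0.952 y 8.55 z -11.06
1.020 y 9.61 z -11.61
1.088 y 10.71 z -12.08
1.156 y 11.85 z -12.47
1.224 y 13.00 z -12.79
1.292 y 14.17 z -13.02
1.360 y 15.36 z -13.18
```

```bash
python3 -m jog '[0.15,0.15,-0.55,0,0,0,0,0,0.34,-1.15,0,0,0,0,0,0.55,-1.7,0,0,0,0,0,0.75,-2.27,0,0,0,0,0,1.0,-2.8,0,0,0,0,0,1.24,-3.37,0,0,0,0,0,1.52,-3.9,0,0,0,0,0,1.8,-4.43,0,0,0,0,0,1.8,-4.43,0,0,0,0]'
python3 - <<'E'
from h import *
s=sensors.observe(); print(s['tool_pos'],s['wrist_force'],s['torque'])
E
```

```text
time_s: 3.92
tool_pos: [0.5516, 0.0081, 0.1658]
orientation: [0.104, 0.995, -0.001, 0.0]
wrist_force: [-1.1, -7.0, 6.7]
finger_gap: 0.0088
gripper_force: 30.0
[0.5516157  0.00807222 0.16584536] [-1.13187606 -7.00466747  6.6817054 ] [-2.96089293  0.28036102 -0.00900968]
```

```bash
python3 -m jog '[0,0.63,-1.01,0,0,0,0,0,1.33,-1.99,0,0,0,0,0,2.09,-2.91,0,0,0,0,0,2.92,-3.78,0,0,0,0,0,3.8,-4.59,0,0,0,0,0,4.73,-5.34,0,0,0,0,0,5.72,-6.02,0,0,0,0,0,6.75,-6.63,0,0,0,0,0,7.81,-7.18,0,0,0,0,0,8.91,-7.65,0,0,0,0,0,10.05,-8.04,0,0,0,0,0,11.2,-8.36,0,0,0,0,0,12.37,-8.59,0,0,0,0,0,13.56,-8.75,0,0,0,0,0,13.56,-8.75,0,0,0,0,0,13.56,-8.75,0,0,0,0]'
python3 - <<'E'
from h import *
s=sensors.observe(); print(s['tool_pos'],s['wrist_force'],s['torque'])
f=snap('side','s3');snap('scene','c3')
E
```

```text
time_s: 5.25
tool_pos: [0.5806, 0.1424, 0.2546]
orientation: [0.104, 0.995, 0.001, 0.002]
wrist_force: [-1.5, 0.1, 11.0]
finger_gap: 0.0091
gripper_force: 30.0
[0.58055956 0.14237962 0.25462078] [-1.45634144  0.11505041 10.99802669] [-0.1533098   0.59477483  0.03416668]
```

View pics/c3.png

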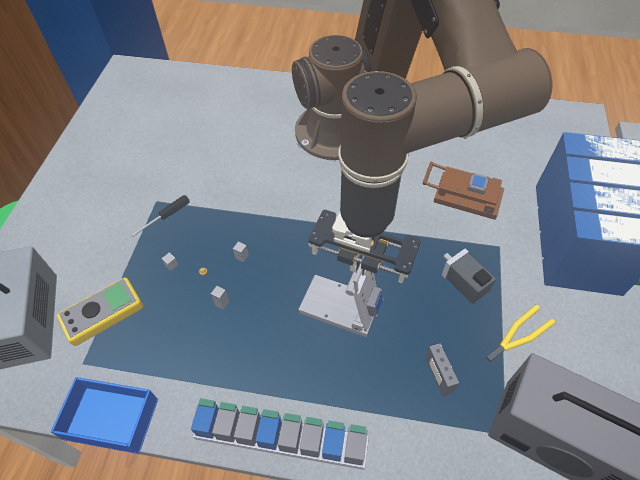

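The plate now stands near upright at (365,285), and the slab is clear. Next: release, rise and go above the stack.

```bash
python3 -m jog '[0,0,0,0,0,0,0.3,0,0,0,0,0,0,0.3,0,0,0,0,0,0,0.3,0,0,-2,0,0,0,0.3,0,0,-5,0,0,0,0.3,0,0,-7,0,0,0,0.3,1.5,-4,-7,0,0,0,0.6,1.5,-8,-7,0,0,0,0.6,2,-12,-7,0,0,0,0.6,3,-16,-5,0,0,0,0.6,3.5,-20,-3,0,0,0,0.6,4,-24,-1,0,0,0,0.6,4.15,-28,0,0,0,0,0.6,4.15,-31.6,1,0,0,0,0.6,4.15,-31.6,2,0,0,0,0.6,4.15,-31.6,2,0,0,0,0.6]'
python3 - <<'E'
from tab import *
s=sensors.observe(); print(s['tool_pos'],s['wrist_force'])
f=snap('wrist','w4')
P,m=steel(f,.036,.056,(.42,.53,-.21,-.1)); r=cv2.minAreaRect((P[:,:2]*1000).astype(np.float32)); print(len(P),P.mean(0),np.percentile(P[:,2],[5,50,95]),r)
g=load('c3');P,m=steel(g,.04,.05,(.42,.53,-.21,-.1)); print(P.mean(0),cv2.minAreaRect((P[:,:2]*1000).astype(np.float32)))
P,m=steel(g,.08,.3,(.5,.66,.0,.25)); print('plate', P.min(0),P.max(0))
E
```

```text
time_s: 6.68
tool_pos: [0.4711, -0.1606, 0.2297]
orientation: [0.107, 0.994, -0.0, -0.002]
wrist_force: [-0.7, 0.3, -0.2]
finger_gap: 0.0524
gripper_force: 0.0
[ 0.47111491 -0.16060818  0.22968338] [-0.66069873  0.25280109 -0.23756834]
812 [ 0.4723651  -0.15738467  0.04295255] [0.04050852 0.0431742  0.04423976] ((473.3241271972656, -157.63873291015625), (23.99995994567871, 24.334003448486328), 71.22694396972656)
[ 0.47707432 -0.1571314   0.04376413] ((475.9477844238281, -157.50198364257812), (26.466455459594727, 25.909818649291992), 72.27326965332031)
plate [0.52592252 0.04114881 0.08000871] [0.64019538 0.24315913 0.29991972]
```

View pics/w4.png

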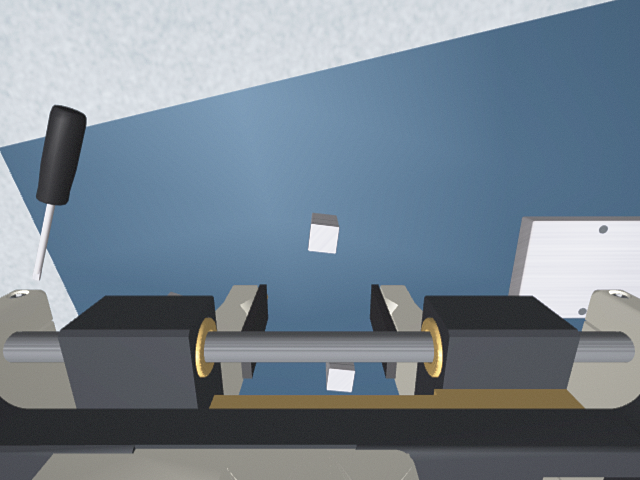

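The target stack is at (323,237), centred at world (0.473,-0.158) with its top at about 44.5 mm and yaw about 71.5°. I'll grasp it with the fingers closing across the table's y axis, so the plate stays clear at placing. First I'll check the j6 margin.

```bash
python3 - <<'E'
from h import *
s=sensors.observe(); print(s['joint_positions'].round(3), totool([.4735,-.1577,.045]))
m=R.from_quat(s['orientation']).as_matrix(); print(m.round(3).tolist())
w=load('wrist0')
E
```

```text
[ 0.069  0.12  -0.456 -0.    -0.997 -1.852] [-0.1298623   0.22005981 18.59680989]
[[-0.978, 0.21, -0.003], [0.21, 0.978, 0.0], [0.002, -0.0, -1.0]]
```

```bash
python3 -m jog '[0,0.1,1,0,0,-0.12,0.6,-0.1,0.2,2,0,0,-0.24,0.6,-0.1,0.2,3,0,0,-0.36,0.6,-0.1,0.2,4,0,0,-0.48,0.6,-0.1,0.2,5,0,0,-0.6,0.6,-0.1,0.2,6,0,0,-0.72,0.6,-0.1,0.2,7,0,0,-0.84,0.6,-0.1,0.2,8,0,0,-0.96,0.6,-0.1,0.2,9,0,0,-1.08,0.6,-0.1,0.2,9,0,0,-1.2,0.6,-0.1,0.2,9,0,0,-1.32,0.6,-0.1,0.2,9,0,0,-1.44,0.6,-0.1,0.2,9,0,0,-1.457,0.6,-0.1,0.2,9,0,0,-1.457,0.6]'
python3 - <<'E'
from tab import *
s=sensors.observe(); print(s['tool_pos'],s['joint_positions'].round(3),R.from_quat(s['orientation']).as_matrix().round(3).tolist(), totool([.4735,-.1577,.075]))
f=snap('wrist','w5')
P,m=steel(f,.036,.056,(.43,.52,-.2,-.1)); r=cv2.minAreaRect((P[:,:2]*1000).astype(np.float32)); print(len(P),P.mean(0),r)
v,u=np.where(m); print(u.mean(),v.mean())
E
```

```text
time_s: 7.9
tool_pos: [0.4756, -0.1559, 0.1426]
orientation: [-0.584, 0.812, -0.0, 0.0]
wrist_force: [-0.2, 0.1, 0.4]
finger_gap: 0.0525
gripper_force: 0.0
[ 0.47557545 -0.15585664  0.14255402] [ 0.077  0.228 -0.563  0.    -0.778 -0.4  ] [[-0.318, -0.948, 0.001], [-0.948, 0.318, 0.0], [-0.0, -0.001, -1.0]] [0.2428861  0.1444061  6.75519579]
1589 [ 0.47299703 -0.15917735  0.04293234] ((473.32696533203125, -158.0050506591797), (24.72157096862793, 23.6290225982666), 71.0675048828125)
320.3052234109503 270.25613593455006
```

```bash
python3 -m jog '[0.25,0.15,2.5,0,0,0,0.6,0.25,0.15,4.5,0,0,0,0.6,0.25,0.15,6,0,0,0,0.6,0.25,0.15,6.75,0,0,0,0.6,0.25,0.15,6.75,0,0,0,0.6,0.25,0.15,6.75,0,0,0,0,0.25,0.15,6.75,0,0,0,0,0.25,0.15,6.75,0,0,0,0,0.25,0.15,6.75,0,0,0,0,0.25,0.15,6.75,0,0,0,0,0.25,0.15,6.75,0,0,0,0]'
```

```text
time_s: 8.87
tool_pos: [0.473, -0.1587, 0.0751]
orientation: [-0.584, 0.812, -0.0, 0.001]
wrist_force: [-1.0, 0.9, 5.3]
finger_gap: 0.0241
gripper_force: 30.0
```

```bash
python3 -m jog '[0,0,-2,0,0,0,0,0,0,-4.5,0,0,0,0,-1,0,-6.5,0,0,0,0,-4,-0.4,-7,0,0,-0.05,0,-7,-0.8,-7,0,0,-0.11,0,-10,-1.2,-7,0,0,-0.11,0,-13,-1.4,-7,0,0,-0.11,0,-16,-1.6,-7,0,0,-0.11,0,-19,-1.7,-7,0,0,-0.11,0,-21,-1.7,-6.5,0,0,-0.11,0,-21.8,-1.7,-6,0,0,-0.11,0,-21.8,-1.7,-6,0,0,-0.11,0,-21.8,-1.7,-6,0,0,-0.11,0]'
python3 - <<'E'
from tab import *
s=sensors.observe(); print(s['tool_pos'],s['wrist_force'],R.from_quat(s['orientation']).as_matrix().round(3).tolist(), totool([.5587,.0426,.095]))
f=snap('wrist','w6'); snap('side','s6')
P,m=steel(f,.013,.026,(.42,.72,-.1,.25)); print(len(P),P.mean(0)); dx=np.array([np.cos(np.radians(-102)),np.sin(np.radians(-102))]); dy=np.array([-dx[1],dx[0]])
q=P[:,:2]-[.583,.157]; a=q@dx; b=q@dy; print('slab z',np.median(P[:,2]),'x',np.percentile(a,[.5,99.5]),'y',np.percentile(b,[.5,99.5]))
E
```

```text
time_s: 9.95
tool_pos: [0.557, 0.0424, 0.1337]
orientation: [-0.628, 0.778, 0.0, -0.001]
wrist_force: [-0.7, -0.7, -1.8]
finger_gap: 0.0239
gripper_force: 30.0
[0.55701554 0.04239161 0.13372289] [-0.73274921 -0.71053573 -1.78642386] [[-0.211, -0.978, -0.002], [-0.978, 0.211, -0.001], [0.001, 0.002, -1.0]] [-0.05989392 -0.16707178  3.87194168]
9953 [0.56072103 0.05489077 0.01815925]
slab z 0.018234944292822214 x [0.01727443 0.13972975] y [-0.04959298  0.0485561 ]
```

View pics/w6.png

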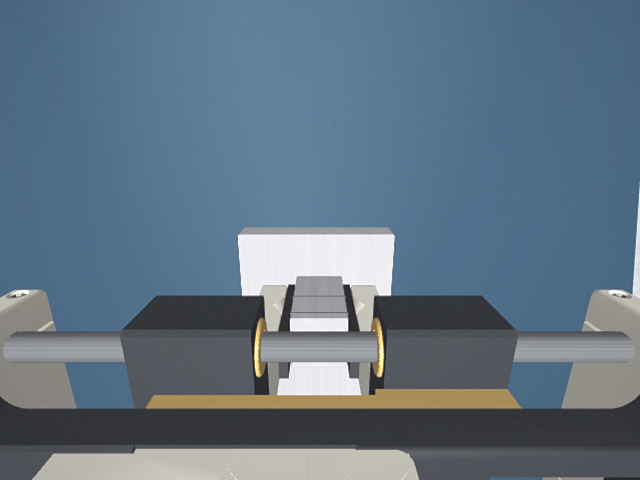

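The wrist view shows the stack at (320,300) between the pads, above the slab's free end at columns 240–392, and the frame checks out (slab end at 139.7 mm, ±49 mm in y). Lowering now.

```bash
python3 -m jog '[0,-0.15,1.5,0,0,0,0,0,-0.15,2.7,0,0,0,0,0,-0.15,3.4,0,0,0,0,0,-0.15,3.7,0,0,0,0,0,-0.15,3.85,0,0,0,0,0,-0.15,3.95,0,0,0,0,0,-0.15,3.95,0,0,0,0]'
```

```text
time_s: 10.63
tool_pos: [0.5595, 0.0422, 0.0954]
orientation: [-0.628, 0.778, -0.0, 0.0]
wrist_force: [-0.3, 0.6, -1.7]
finger_gap: 0.0239
gripper_force: 30.0
```

```bash
python3 -m jog '[0,0,0.05,0,0,0,0,0,0,0.1,0,0,0,0,0,0,0.15,0,0,0,0,0,0,0.15,0,0,0,0]'; python3 - <<'E'
from h import *
s=sensors.observe(); print(s['wrist_force'],s['tool_pos'])
E
```

```text
time_s: 10.97
tool_pos: [0.5596, 0.0423, 0.0951]
orientation: [-0.628, 0.778, -0.0, 0.0]
wrist_force: [-4.0, -0.7, 10.2]
finger_gap: 0.0238
gripper_force: 30.0
[-3.95974004 -0.67527531 10.21596519] [0.55964502 0.04231432 0.09511784]
```

```bash
python3 -m jog '[0,0,0.1,0,0,0,0.5,0,0,0.1,0,0,0,0.5,0,0,0.1,0,0,0,0.5,0,0,0.1,0,0,0,0.5,0,0,-2,0,0,0,0.5,0,0,-5,0,0,0,0.5,0,0,-9,0,0,0,0.5,0,0,-13,0,0,0,0.5,0,0,-17,0,0,0,0.5,0,0,-20,0,0,0,0.5,0,0,-23,0,0,0,0.5,0,0,-23,0,0,0,0.5,0,0,-23,0,0,0,0.5]'
python3 - <<'E'
from tab import *
s=sensors.observe(); print(s['tool_pos'],s['wrist_force'],s['joint_positions'].round(3))
dx=np.array([np.cos(np.radians(-102)),np.sin(np.radians(-102))]); dy=np.array([-dx[1],dx[0]])
for n,t in(('wrist','w7'),('side','s7'),('scene','c7')):
    f=snap(n,t); P,m=steel(f,.056,.072,(.52,.6,.0,.09)); print(t,len(P))
    if len(P): q=P[:,:2].mean(0)-[.583,.157]; print(P[:,2].mean(),P[:,2].max(),'x',q@dx,'y',q@dy,cv2.minAreaRect((P[:,:2]*1000).astype(np.float32)))
    P,m=steel(f,.195,.225,(.53,.65,.08,.2)); print('bar',len(P),P.mean(0) if len(P) else '')
a=load('c7')['img'][220:350,270:400]; b=load('w7')['img'][150:420,180:460]
cv2.imwrite('pics/z7.png',np.hstack([cv2.resize(a,(400,400)),cv2.resize(b,(400,400))])[:,:,::-1])
E
```

```text
time_s: 12.05
tool_pos: [0.5599, 0.0425, 0.3255]
orientation: [-0.628, 0.778, -0.001, 0.002]
wrist_force: [0.1, 0.6, -0.9]
finger_gap: 0.0436
gripper_force: 0.0
[0.55991109 0.04252708 0.32549866] [ 0.06569907  0.63068681 -0.93073502] [ 0.424  0.15  -0.193  0.    -1.224 -0.637]
w7 510
0.06298229901308967 0.0653881733724897 x 0.11725877278010394 y 0.0005437080933141061 ((558.9092407226562, 42.897430419921875), (23.539508819580078, 23.31987762451172), 77.41191101074219)
bar 1458 [0.57892205 0.13950952 0.20611384]
s7 56
0.06292344534628798 0.06900006050824092 x 0.11974430385693995 y -0.0020833166322601158 ((557.5814819335938, 41.75853729248047), (33.5175895690918, 24.462343215942383), 73.09060668945312)
bar 81 [0.57452335 0.14125537 0.2060289 ]
c7 120
0.06297268575944366 0.06764120754220881 x 0.11504841641834408 y 0.0045211690654104195 ((562.4568481445312, 43.65852737426758), (24.433374404907227, 25.37541389465332), 81.05672454833984)
bar 191 [0.58494138 0.14202877 0.207265  ]
```

View pics/z7.png

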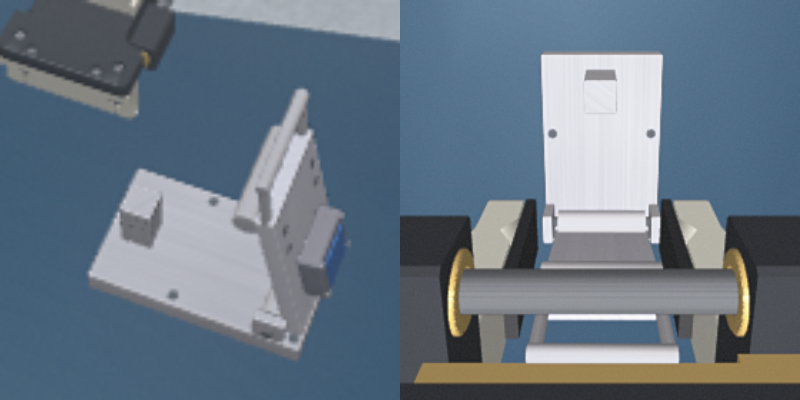

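The stack stands upright at table x = 117 mm, y ≈ 0. In the crop it is at (140,215) left and (600,95) right. The plate is still up, and the bar is at about (0.580,0.142,0.207). Now I'll re-align over the bar.

```bash
python3 -m jog '[-1,0,0,0,0,0.12,0.5,-2,0,0,0,0,0.24,0.27,-3,0,0,0,0,0.36,0.27,-4,0,0,0,0,0.48,0.27,-5,0,0,0,0,0.6,0.27,-6,0,0,0,0,0.72,0.27,-7,0,0,0,0,0.84,0.27,-8,0,0,0,0,0.96,0.27,-9,0,0,0,0,1.08,0.27,-10.15,0.1,0,0,0,1.2,0.27,-10.15,0.1,0,0,0,1.32,0.27,-10.15,0.1,0,0,0,1.44,0.27,-10.15,0.1,0,0,0,1.567,0.27,-10.15,0.1,0,0,0,1.567,0.27,-10.15,0.1,0,0,0,1.567,0.27]'
python3 - <<'E'
from h import *
s=sensors.observe(); print(s['tool_pos'],s['joint_positions'].round(3)); print(R.from_quat(s['orientation']).as_matrix().round(3).tolist(),totool([.5803,.142,.2546]))
E
```

```text
time_s: 13.45
tool_pos: [0.5795, 0.1416, 0.3222]
orientation: [0.103, 0.995, -0.001, -0.001]
wrist_force: [0.5, -0.1, -0.7]
finger_gap: 0.0236
gripper_force: 0.0
[0.57952411 0.14162008 0.32217298] [ 0.567  0.214 -0.12  -0.    -1.239 -2.343]
[[-0.979, 0.204, -0.002], [0.204, 0.979, -0.001], [0.002, -0.001, -1.0]] [-0.07949658  0.0627446   6.75709088]
```

```bash
python3 -m jog '[-0.1,0.05,2.5,0,0,0,0.27,-0.1,0.05,4.5,0,0,0,0.27,-0.1,0.05,6,0,0,0,0.27,-0.1,0.05,6.75,0,0,0,0.27,-0.1,0.05,6.75,0,0,0,0.27,-0.1,0.05,6.75,0,0,0,0,-0.1,0.05,6.75,0,0,0,0,-0.1,0.05,6.75,0,0,0,0,-0.1,0.05,6.75,0,0,0,0]'
python3 - <<'E'
from h import *
s=sensors.observe(); p=s['tool_pos']; print(p,s['wrist_force'])
rho=np.hypot(.175,.02); a0=np.arctan2(.02,.175)
dx=np.array([np.cos(np.radians(-102)),np.sin(np.radians(-102))])
X=(p[:2]-[.583,.157])@dx; th0=np.arccos(X/rho)-a0; print('X',X,'th0',th0)
for th in np.r_[np.arange(th0,.47,-.07)[1:],.44,.42,.40,.39,.38,.368]:
    print('%.3f y %.2f z %.2f'%(th,-100*rho*(np.cos(th+a0)-np.cos(th0+a0)),-100*rho*(np.sin(th+a0)-np.sin(th0+a0))))
E
```

```text
time_s: 14.2
tool_pos: [0.5814, 0.1422, 0.2571]
orientation: [0.104, 0.995, 0.001, 0.001]
wrist_force: [1.7, 0.7, 2.4]
finger_gap: 0.0093
gripper_force: 30.0
[0.58137865 0.14219677 0.25712623] [1.7229836  0.71729841 2.36406242]
X 0.014816839420390976 th0 1.372784713759231
1.303 y -1.22 z 0.15
1.233 y -2.43 z 0.38
1.163 y -3.63 z 0.69
1.093 y -4.79 z 1.09
1.023 y -5.93 z 1.57
0.953 y -7.03 z 2.13
0.883 y -8.09 z 2.76
0.813 y -9.10 z 3.47
0.743 y -10.06 z 4.24
0.673 y -10.96 z 5.08
0.603 y -11.80 z 5.98
0.533 y -12.58 z 6.94
0.440 y -13.50 z 8.29
0.420 y -13.68 z 8.59
0.400 y -13.86 z 8.89
0.390 y -13.94 z 9.05
0.380 y -14.03 z 9.20
0.368 y -14.13 z 9.39
```

```bash
python3 -m jog '[0,-0.6,0.07,0,0,0,0,0,-1.22,0.15,0,0,0,0,0,-2.43,0.38,0,0,0,0,0,-3.63,0.69,0,0,0,0,0,-4.79,1.09,0,0,0,0,0,-5.93,1.57,0,0,0,0,0,-7.03,2.13,0,0,0,0,0,-8.09,2.76,0,0,0,0,0,-9.1,3.47,0,0,0,0,0,-10.06,4.24,0,0,0,0,0,-10.96,5.08,0,0,0,0,0,-11.8,5.98,0,0,0,0,0,-12.58,6.94,0,0,0,0,0,-13.1,7.65,0,0,0,0,0,-13.5,8.29,0,0,0,0,0,-13.5,8.29,0,0,0,0,0,-13.5,8.29,0,0,0,0]'
python3 - <<'E'
from tab import *
s=sensors.observe(); p=s['tool_pos']; print(p,s['wrist_force'],s['torque'],totool(p*0)[0:0])
g=snap('scene','c8'); P,m=steel(g,.08,.16,(.45,.66,-.06,.1)); print(len(P))
E
```

```text
time_s: 15.62
tool_pos: [0.5529, 0.0095, 0.1722]
orientation: [0.105, 0.995, -0.0, -0.0]
wrist_force: [4.0, -0.4, -7.5]
finger_gap: 0.0086
gripper_force: 30.0
[0.55289014 0.00945983 0.17219603] [ 3.97263832 -0.36540297 -7.54208056] [-0.12421492 -1.61221226 -0.02389521] []
956
```

```bash
python3 -m jog '[0,-0.09,0.15,0,0,0,0,0,-0.18,0.3,0,0,0,0,0,-0.27,0.45,0,0,0,0,0,-0.36,0.6,0,0,0,0,0,-0.4,0.7,0,0,0,0,0,-0.4,0.7,0,0,0,0]'
python3 -m jog '[0,-0.03,0.05,0,0,0,0,0,-0.06,0.1,0,0,0,0,0,-0.06,0.1,0,0,0,0]'
python3 -m jog '[0,-0.03,0.05,0,0,0,0,0,-0.06,0.1,0,0,0,0,0,-0.06,0.1,0,0,0,0]'
```

```text
time_s: 16.17
tool_pos: [0.5522, 0.0061, 0.1662]
orientation: [0.104, 0.995, 0.0, 0.0]
wrist_force: [0.1, 3.2, 2.5]
finger_gap: 0.0092
gripper_force: 30.0
time_s: 16.42
tool_pos: [0.552, 0.0056, 0.1651]
orientation: [0.104, 0.995, 0.0, 0.0]
wrist_force: [-0.0, 5.1, 3.2]
finger_gap: 0.0087
gripper_force: 30.0
time_s: 16.67
tool_pos: [0.5519, 0.005, 0.164]
orientation: [0.104, 0.995, 0.0, 0.0]
wrist_force: [1.4, 5.7, 1.5]
finger_gap: 0.0092
gripper_force: 30.0
```

```bash
python3 -m jog '[0,-0.02,0.05,0,0,0,0,0,-0.04,0.1,0,0,0,0,0,-0.04,0.1,0,0,0,0]'
python3 -m jog '[0,-0.02,0.05,0,0,0,0,0,-0.04,0.1,0,0,0,0,0,-0.04,0.1,0,0,0,0]'
```

```text
time_s: 16.92
tool_pos: [0.5518, 0.0046, 0.1633]
orientation: [0.104, 0.995, 0.0, 0.0]
wrist_force: [-0.3, 4.8, 4.2]
finger_gap: 0.009
gripper_force: 30.0
time_s: 17.17
tool_pos: [0.5519, 0.0045, 0.1631]
orientation: [0.104, 0.995, 0.0, 0.001]
wrist_force: [-3.3, 8.2, 11.1]
finger_gap: 0.0091
gripper_force: 30.0
```

```bash
python3 -m jog '[0,-0.01,0.03,0,0,0,0,0,-0.01,0.03,0,0,0,0,0,-0.01,0.03,0,0,0,0,0,-0.01,0.03,0,0,0,0]'
python3 - <<'E'
from tab import *
s=sensors.observe(); print(s['tool_pos'],s['wrist_force'])
g=snap('scene','c9'); g2=snap('side','s9')
cv2.imwrite('pics/z9.png',np.hstack([cv2.resize(g['img'][220:350,260:390],(400,400)),cv2.resize(g2['img'][180:280,290:390],(400,400))])[:,:,::-1])
E
```

```text
time_s: 17.5
tool_pos: [0.5519, 0.0045, 0.1631]
orientation: [0.104, 0.995, 0.0, 0.001]
wrist_force: [-4.0, 8.6, 14.7]
finger_gap: 0.0089
gripper_force: 30.0
[0.55185248 0.00454395 0.16309438] [-3.95576054  8.59548889 14.71147632]
```

View pics/z9.png

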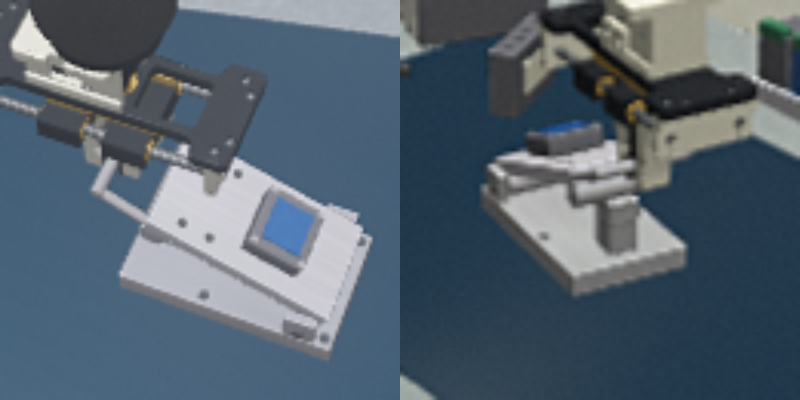

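The roller bears on the stack (side crop at about (615,200)). The tool has stopped descending and the push reads about 15 N. Now I'll release gently and rise.

```bash
python3 -m jog '[0,0,0,0,0,0,0.18,0,0,0,0,0,0,0.18,0,0,0,0,0,0,0.18,0,0,0,0,0,0,0.18,0,0,-0.7,0,0,0,0.18,0,0,-2,0,0,0,0.18,0,0,-4,0,0,0,0.18,0,0,-8,0,0,0,0.3,0,0,-12,0,0,0,0.3,0,-4,-14,0,0,0,0.3,0,-8,-14,0,0,0,0.3,0,-12,-14,0,0,0,0.3,0,-16,-14,0,0,0,0.3,0,-20,-14,0,0,0,0.3,0,-20,-14,0,0,0,0.3,0,-20,-14,0,0,0,0.3]'
python3 - <<'E'
from tab import *
s=sensors.observe(); print(s['tool_pos'],s['wrist_force'])
dx=np.array([np.cos(np.radians(-102)),np.sin(np.radians(-102))]); o=np.array([.583,.157])
for n,t in(('scene','c10'),('side','s10')):
    f=snap(n,t); P,m=steel(f,.04,.14,(.45,.7,-.06,.2)); a=(P[:,:2]-o)@dx
    k=(a>.085)&(a<.118); 
    if 1:
        q=P[k]; aa=a[k]; w=np.ones(len(q),bool)
        hi=q[:,2]-aa*np.tan(.368); w=abs(hi-np.median(hi))<.006
        print(t,'offset above axis*', (np.median(hi[w])-.03)*np.cos(.368),'slope',np.arctan(np.polyfit(aa[w],q[w,2],1)[0]))
    k=a>.145; print('bar top', P[k][:,2].max() if k.any() else None, P[k].mean(0) if k.any() else '')
a=load('c10')['img'][220:350,260:390]; b=load('s10')['img'][180:280,290:390]
cv2.imwrite('pics/z10.png',np.hstack([cv2.resize(a,(400,400)),cv2.resize(b,(400,400))])[:,:,::-1])
E
```

```text
time_s: 18.93
tool_pos: [0.509, -0.1939, 0.302]
orientation: [0.106, 0.994, -0.0, -0.0]
wrist_force: [0.6, -0.5, 0.3]
finger_gap: 0.0263
gripper_force: 0.0
[ 0.50899573 -0.19388675  0.30197973] [ 0.56036983 -0.45857154  0.28598506]
c10 offset above axis* 0.020712547130199228 slope 0.35883909531471886
bar top 0.11910795048912193 [0.55440604 0.00597099 0.1132289 ]
s10 offset above axis* 0.022042896076413313 slope 0.32083185438149187
bar top 0.12103009387049868 [0.54526603 0.00408396 0.1134006 ]
```

View pics/z10.png

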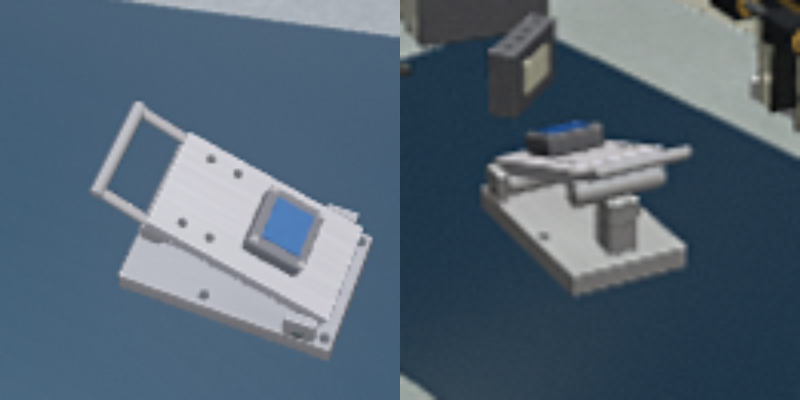

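```bash
python3 - <<'E'
from h import *
for a,b,sl in(('c9','c10',(slice(285,335),slice(310,385))),('s9','s10',(slice(208,245),slice(312,340)))):
    A,B=[cv2.cvtColor(load(t)['img'],cv2.COLOR_RGB2GRAY)[sl].astype(np.float32) for t in(a,b)]
    print(cv2.phaseCorrelate(A,B), abs(A-B).mean())
A,B=load('c0') if 0 else load('scene0'),load('c10'); d=abs(A['img'].astype(int)-B['img']).sum(2)>90
for n,(u,v) in dict(s32=(170,261),s58=(219,297),nut=(203,271),drv=(170,208),meter=(99,310),servo=(468,274),relay=(442,368),pliers=(520,330)).items(): print(n,d[v-15:v+15,u-15:u+15].sum())
E
```

```text
((0.51522746077449, -0.01988864178494154), 1.0020047717412313) 0.65893334
((-0.0753002655418733, 0.02182824882704537), 1.0008132272958756) 3.9893823
s32 0
s58 0
nut 0
drv 15
meter 0
servo 0
relay 0
pliers 0
```

```bash
python3 -c "
from bench import job_done; print(job_done())"
```

```text
the job is handed in; nothing more can be done
None
```

The sine table is set to 21° (my camera estimate of the plate angle is 18–21°): the 45 mm stack stands at the landing point, the roller was pressed onto it at about 15 N and released, and the other items are unmoved. I handed the job in at about 19 s with the arm clear, but no verdict was returned.

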